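Start the dust extractor from its bench control station

ROBOT

A 6-joint arm with a two-finger parallel gripper is mounted at the origin on the work surface; the furniture and walls round the work are solid. World frame = base frame: x ahead of the robot, y to its left, z up, the work surface at z = 0. Lengths are in m, angles in degrees, forces in N, time in s.
With the tool pointing down it reaches from about 0.15 to 0.775 m from the base axis. Payload 6.1 kg.
Tool frame: the origin (TCP) lies midway between the tips of the shut fingers; the grasp point (between the pads) lies 19 mm behind it; z points along the fingers, y is the line along which they close (so a half turn about z gives the same grasp; the last joint's range is limited). The gripper opens to 85 mm and grips with 20 to 120 N. Pads are 22 mm wide; open, the fingers measure 114 mm over their backs; the gripper's body (76 mm by 85 mm) begins 54 mm behind the grasp point. The pads swing forward as they close: fully open they stand 13 mm farther back than shut.
Start: joints at [-69.786, 7.208, -2.269, 80.523, 0, 90], TCP at [0.181, -0.493, 0.231] pointing down, gripper open.
Joint ranges: [-155.77, 155.77], [-54.66, 111.73], [-72.52, 77.12], [-102.08, 115.82], [-83.92, 84.16], [-180, 180]. Speed limits (degrees/s): [136.94, 136.94, 172.46, 180, 180, 180].

INTERFACE

Orientations are given as [roll, pitch, yaw] about the fixed x, y, z axes, in that order (R = Rz(yaw) Ry(pitch) Rx(roll)).
In Python, from cell import get_state, grab_frame, camera_model, job_done gives the robot as it stands. The module is installed in compiled form; this text tells all that it offers.
- The arm moves only by the tool arm_command, never from a script. Its argument "steps" is one flat list of numbers, 7 for each row, row after row: the shift along the tool's x, y, z in m, then the turn, a rotation vector about the tool's x, y, z in degrees, then the closure in counts, from 0 (fully open) to 255 (shut). In form: [dx, dy, dz, wx, wy, wz, hand, dx, dy, dz, wx, wy, wz, hand, ...]. A call has exactly 10 rows; each row shifts and turns the commanded pose from where the row before left it, along the tool's axes as they then stand; what a row does not reach is not made up. A row lasts 1/8 s, in which the tool goes at most 62.5 mm and 10.7 degrees, less where a joint would pass 70% of its speed; a pose out of reach is approached as far as the arm can. A call is refused whole if a number of a shift passes 0.0625 or a number of a turn 10.7, either way. A call with a gripper value outside its range is refused whole. The fingers move at their own pace and stop on an object; "newtons" is the grip in N (left out, the last holds). Time passes only in rows, so rows that do not move let the fingers close, or fill a call up. It gives the time, the measured TCP pose, the force, the opening and the grip force at its end, in the units of the state.
- get_state(): the state, without advancing time (a new reading comes with each control period).
- grab_frame(name): name is "side" or "top" or "wrist"; returns the picture (400x640x3 uint8, red, green, blue); there is no depth.
- camera_model(name): a dict with "K" (3x3 intrinsics, pixels), "R" (3x3) and "t" (3): a world point X has camera coordinates R X + t. Camera axes: x right, y down, z forward; pixel columns grow to the right and rows downward; lengths in m; the calibration is good to about 2 mm. A picture is of the moment at which its call begins: read the wrist's pose just before it. camera_model takes no time and is no camera call; for the wrist camera it gives the pose at the moment of the call.
- job_done(): hands the job in; it is judged then, once.
The state is a dict: "clock": time; "qpos": joint angles; "qd": joint speeds; "joint_efforts": joint torques, N m; "tcp_pos": TCP position; "tool_rot": TCP orientation; "force": force on the tool from outside, world axes, zero at the start; "moment": the same for the moment, N m; "gripper_width": opening from 0.0 (shut) to 1.0 (fully open); "grasp_force": force on a finger pad.
Only numpy, scipy, OpenCV 4.12 (cv2) and the standard library are available. Lean on these libraries where they do the work, as an engineer would, in place of code of your own. Each camera call takes 0.05 s, during which the arm holds its last target. There are 200 camera calls.

TASK

Start the dust extractor from the four-box control station on the table: press the small round reset button fully in and let it up again, then press down the raised end of the rocker switch until it is fully over, and last press the large mushroom-headed start button fully in and keep it there: the program finishes while still holding it in. Do not press start before the rocker is over, do not press the square stop button at all, and leave the tape measure, the bolt and the wax pot standing where they are.

Things in the scene. Friction and masses are not known exactly. Their poses are not given: they have to be found in the camera images.
- panel: Aluminium plate 180x180x6 mm fixed to the table, carrying four grey switch boxes in a two-by-two square, 84 mm apart centre to centre; which box stands in which corner varies. Origin at the centre of its underside, on the table; x points away from the robot (turned up to 0.5 rad), y to the left, z up.
- start_box: Grey switch box 72x72x40 mm on the panel, its axes parallel to the panel's; origin at the centre of its underside, 6 mm above the table; its flat lid is 40 mm above the origin. It carries the start button in its middle.
- reset_top (a point): Centre of the top of the reset button: the small plain round one, black, 20 mm across, standing 16 mm above its box's lid (top 62 mm above the table) in a round steel collar 29 mm across and 3 mm high. Moves with the button, straight down.
- start_top (a point): Centre of the top of the start button: the large round mushroom head, black, 43 mm across, slightly domed, standing 16 mm above its box's lid (top 62 mm above the table). Moves with the button, straight down.
- stop_top (a point): Centre of the top of the stop button: the square one, black, 28x28 mm, standing 16 mm above its box's lid (top 62 mm above the table) in a square steel collar 36 mm wide. Not to be pressed.
- rocker_box: Grey switch box 72x72x40 mm on the panel, its axes parallel to the panel's; origin at the centre of its underside, 6 mm above the table; its flat lid is 40 mm above the origin. In its middle is the rocker switch: a black V-shaped paddle of two flat halves, 56 mm long along x and 30 mm wide along y, on a pivot line parallel to y, 59 mm above the table.
- rocker_end (a point): Where to press the rocker, straight down: on top of its raised half, on the pivot's far side (panel +x), 20 mm out from the pivot. At the start that half stands up at about 0.4 rad (this point 67 mm above the table) and the half nearer the robot lies level; when fully over, the far half is level (this point 59 mm above the table) and the near half is up.
- reset (a joint): Reset button. 0 = out, 0.007 = fully in (7 mm). Spring return: starts to move at about 1.2 N, fully in at 4 N.
- start (a joint): Start button. 0 = out, 0.007 = fully in (7 mm). Spring return: starts to move at about 1.2 N, fully in at 4 N.
- stop (a joint): Stop button. 0 = out, 0.007 = fully in (7 mm). Spring return: starts to move at about 1.2 N, fully in at 4 N.
- rocker (a joint): Rocker switch, rad: 0 = off (far half raised), 0.4 = fully over (far half level). Starts at 0 to 0.04. No spring: it stays where it is left; pressing at the marked point takes about 2.5 N.
- tape_measure: Loose yellow and black tape measure, 43x85x65 mm high, standing on the table 13 to 17 cm left of the panel's centre. Origin at the centre of its underside.
- hex_bolt_2: Loose steel hex bolt standing on its head, 21x18x54 mm high, on the robot's side of the panel, 12 to 16 cm from its centre. Origin at the centre of its underside.
- wax_pot: Loose white wax pot with a red lid, 61 mm across, 60 mm high, right of the panel, 14 to 18 cm from its centre. Origin at the centre of its underside.

How it is judged (in metres and radians):
On the way, in this order (a step that is already met when the one before it is completed fails the run):
1. the small round reset button is pressed in (more than 5 of its 7 mm) (value of joint reset above 0.005 m), for 0.05 s.
2. the reset button is let up again (value of joint reset below 0.0015 m), for 0.1 s.
3. the rocker is fully over (value of joint rocker above 0.34 rad), for 0.2 s.
At the end, for the whole second after the job is handed in: The fingers hold the large start button in by more than 5 of its 7 mm with more than 1 N; the rocker is over (more than 0.34 of 0.4 rad); the reset and stop buttons are out (within 1.5 mm) (value of joint start above 0.005 m and contact force between the fingers and start_box above 1 N and value of joint rocker above 0.34 rad and value of joint each of reset, stop below 0.0015 m); the arm keeps its last pose, push and grip.
It fails at once if the square stop button is pressed in by more than 2.5 mm (value of joint stop above 0.0025 m).
It fails at once if the start button is pressed in by more than 3 mm before the rocker is over (value of joint start above 0.003 m and value of joint rocker below 0.34 rad).
It fails at once if the tape measure, the bolt or the wax pot is lifted or moved by more than 20 mm, or tipped by more than 0.4 rad (distance of any of tape_measure, hex_bolt_2, wax_pot from where it was at the start of the episode above 0.02 m or angle between any of tape_measure, hex_bolt_2, wax_pot's own z axis and vertical above 0.4 rad).
It also fails if it takes over 38 s, if anything falls off the work surface, if the arm or the gripper's body presses on something with over 40 N, if the wrist force passes 120 N, or if a joint passes its speed limit or range.

## Working session

There is one attempt and no reset: what is moved stays moved. The work goes in short steps, Python scripts to look and compute and a tool call to move; the robot and the scene stay as the last step left them, time stands still between calls to the robot, and variables do not carry over. Pictures are saved under pics/ and viewed, at most 10 in all, crops included, and the job is handed in when it is done.

Besides the shell and the picture viewer there is one more tool, called as a command line: name --argument value ..., lists and objects as JSON in quotes. arm_command: Moves the arm, as the interface text tells. Its arguments: {"type":"object","properties":{"steps":{"type":"array","items":{"type":"number"}},"newtons":{"type":"number"}},"required":["steps"]}

```bash
mkdir -p pics; python3 - <<'E'
from cell import *
import cv2
s=get_state();print(s)
for n in("top","side"):
    cv2.imwrite(f"pics/{n}0.png",cv2.cvtColor(grab_frame(n),cv2.COLOR_RGB2BGR));m=camera_model(n);print(n,m['K'],m['R'],m['t'],-m['R'].T@m['t'])
E
```

```text
{'clock': 0.0, 'qpos': array([-6.97864418e+01,  7.24167535e+00, -2.32813960e+00,  8.05219550e+01,
        1.09701174e-03,  9.00019363e+01]), 'qd': array([ 0.03855411, -0.09523365,  0.03378451,  0.03655151, -0.01435715,
        0.00357801]), 'joint_efforts': array([ 3.79717130e-05, -4.35911965e+01,  3.52924347e+01,  1.71989040e-02,
        5.81223526e-05, -5.39482144e-06]), 'tcp_pos': array([ 0.18126295, -0.49228238,  0.23051088]), 'tool_rot': array([-1.79908230e+02, -1.09390901e-03,  2.02116201e+01]), 'force': array([ 0.40589428, -1.49365696, -0.24331904]), 'moment': array([-0.01831717,  0.06677918, -0.01430409]), 'grasp_force': 0.0, 'gripper_width': 1.001384096586073}
top [[416.3610899    0.         323.61536796]
 [  0.         416.3610899  201.81523663]
 [  0.           0.           1.        ]] [[ 0.02464646 -0.99952211  0.01865752]
 [-0.99798564 -0.02569133 -0.05800528]
 [ 0.0584569  -0.01719031 -0.99814192]] [0.06966156 0.58800371 0.93474498] [0.53046006 0.10080342 0.96581576]
side [[435.7361953    0.         321.10503341]
 [  0.         435.7361953  199.69743835]
 [  0.           0.           1.        ]] [[-0.9268718  -0.37515044  0.01306975]
 [-0.21251436  0.49571515 -0.84208321]
 [ 0.30942902 -0.78328069 -0.53918924]] [0.56279366 0.12322665 0.79076587] [0.3031391  0.76943861 0.52278398]
```

View pics/top0.png

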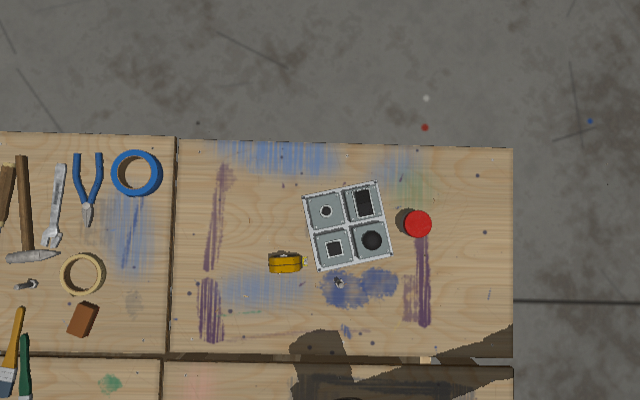

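View pics/side0.png

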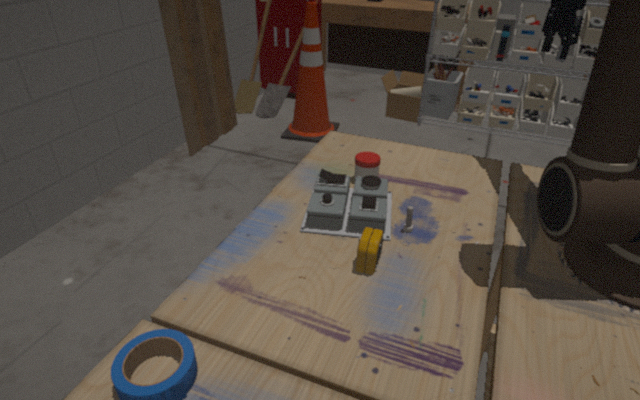

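The top view shows reset at about (326,211), rocker (363,202), stop (334,248) and start (371,240). The tape is at (285,262), the bolt at (339,283) and the pot at (418,223). The side view shows the same layout. Next I'll locate the dark blobs.

```bash
cat > h.py <<'E'
from cell import *
import cv2, numpy as np
def cast(m,uv,z):
    C=-m['R'].T@m['t']; d=m['R'].T@np.linalg.inv(m['K'])@np.array([*uv,1.]); return C+d*(z-C[2])/d[2]
E
python3 - <<'E'
from h import *
im=cv2.imread('pics/top0.png');m=camera_model('top')
g=im.max(axis=2)
mask=np.uint8(g<60)*255; mask[:,:300]=0;mask[:178]=0;mask[272:]=0;mask[:,396:]=0
n,l,st,ce=cv2.connectedComponentsWithStats(mask)
for i in range(1,n):
    if st[i,4]>20: print(st[i],ce[i],cast(m,ce[i],.062))
c=cv2.resize(im[170:300,260:440],None,fx=4.4,fy=4.4,interpolation=cv2.INTER_CUBIC);cv2.imwrite('pics/crop.png',c)
# plan with nominal geometry
for n,uv in dict(reset=(326,211),rocker=(363,202),stop=(334,248),start=(371,240)).items(): print(n,cast(m,uv,.062))
E
```

```text
[355 189  18  28 358] [363.39664804 202.55586592] [ 0.58400762 -0.00145042  0.062     ]
[343 193   8  29  34] [346.64705882 207.20588235] [0.57293925 0.03485269 0.062     ]
[322 207   9   8  53] [325.8490566  210.54716981] [0.56452243 0.07991762 0.062     ]
[351 228   8  30  36] [354.27777778 241.91666667] [0.49813609 0.01669953 0.062     ]
[362 231  20  19 300] [371.43333333 239.93666667] [ 0.50330283 -0.02045185  0.062     ]
[327 242  15  14 151] [334.01986755 248.15231788] [0.48366072 0.06027501 0.062     ]
reset [0.56354692 0.0795658  0.062     ]
rocker [ 5.85198089e-01 -5.61714957e-04  6.20000000e-02]
stop [0.48398734 0.06032558 0.062     ]
start [ 0.50314342 -0.01951301  0.062     ]
```

View pics/crop.png

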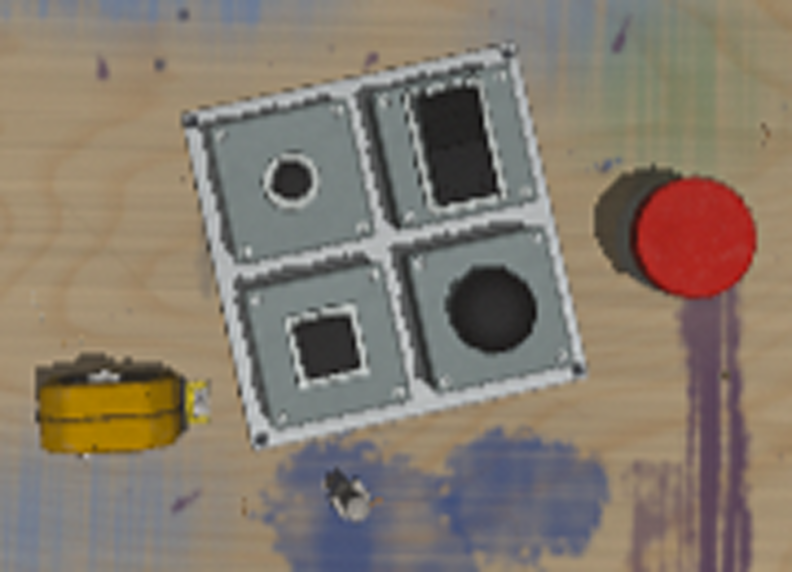

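Button centres are consistent with a panel yaw of 13.6°. The rocker press point is about (0.6035, 0.0042). I'll shut the fingers, align the tool with the panel and travel high.

arm_command --steps '[0,0,0,0,0,6.6,255,0.03,-0.0276,0,0,0,0,255,0.03,-0.0276,0,0,0,0,255,0.03,-0.0276,0,0,0,0,255,0.03,-0.0276,0,0,0,0,255,0.03,-0.0276,0,0,0,0,255,0.03,-0.0276,0,0,0,0,255,0.03,-0.0276,0,0,0,0,255,0.03,-0.0276,0,0,0,0,255,0.03,-0.0276,0,0,0,0,255]' --newtons 40

```text
clock: 1.35
tcp_pos: [0.3858, -0.1864, 0.231]
tool_rot: [-180.0, 0.0, 13.6]
force: [1.1, -0.3, -0.4]
gripper_width: 0.001
grasp_force: 0.0
```

arm_command --steps '[0.03,-0.0276,0,0,0,0,255,0.03,-0.0276,0,0,0,0,255,0.03,-0.0276,0,0,0,0,255,0.03,-0.0276,0,0,0,0,255,0.03,-0.0276,0,0,0,0,255,0.03,-0.0276,0.02,0,0,0,255,0.03,-0.0276,0.03,0,0,0,255,0.027,-0.0249,0.03,0,0,0,255,0,0,0.03,0,0,0,255,0,0,0,0,0,0,255]'

```text
clock: 2.6
tcp_pos: [0.5624, 0.0802, 0.1184]
tool_rot: [-180.0, 0.3, 13.7]
force: [0.0, -0.1, -0.2]
gripper_width: -0.004
grasp_force: 0.0
```

```bash
cat >> h.py <<'E'
def to(x,y,z):
    from scipy.spatial.transform import Rotation as Ro
    s=get_state(); p=s['tcp_pos']; R=Ro.from_euler('xyz',s['tool_rot'],degrees=True)
    print(s['clock'],p.round(4),s['tool_rot'].round(2),s['force'].round(2),s['gripper_width'],'shift',R.inv().apply(np.array([x,y,z])-p).round(4))
E
python3 - <<'E'
from h import *
to(.5645,.0799,.066)
m=camera_model('wrist');f=cv2.cvtColor(grab_frame('wrist'),cv2.COLOR_RGB2BGR);cv2.imwrite('pics/w1.png',f)
for n,X in dict(reset=(.5645,.0799,.062),rock=(.6035,.0042,.067),start=(.5033,-.0205,.062)).items():
    q=m['K']@(m['R']@np.array(X)+m['t']);print(n,q[:2]/q[2])
E
```

```text
2.6 [0.5624 0.0802 0.1184] [-179.97    0.35   13.66] [ 0.04 -0.05 -0.2 ] -0.003926044670954501 shift [0.0023 0.0008 0.0523]
reset [315.1535595  220.85261745]
rock [438.26361743 196.19122366]
start [418.58233357 316.99254861]
```

View pics/w1.png

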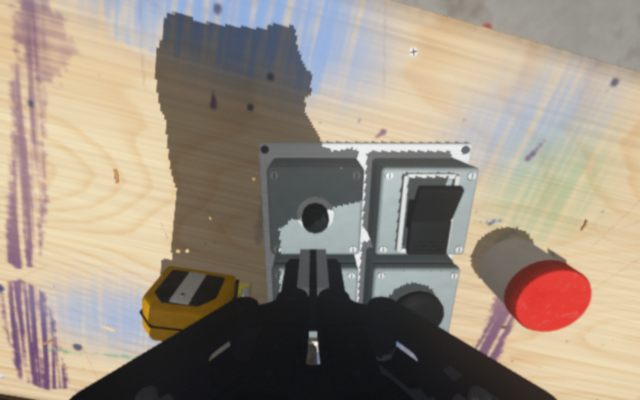

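The wrist view shows the reset button at (315,217), predicted at (315,221), so it sits 1–2 mm farther out. The rocker's raised half is near (438,200), as expected. Now pressing reset.

arm_command --steps '[0.0035,0.0008,0.016,0,0,0,255,0,0,0.016,0,0,0,255,0,0,0.014,0,0,0,255,0,0,0.004,0,0,0,255,0,0,0.003,0,0,0,255,0,0,0.003,0,0,0,255,0,0,0.003,0,0,0,255,0,0,0.003,0,0,0,255,0,0,0,0,0,0,255,0,0,0,0,0,0,255]'

```text
clock: 3.9
tcp_pos: [0.5682, 0.0802, 0.0596]
tool_rot: [180.0, -0.0, 13.6]
force: [0.6, -0.6, 1.4]
gripper_width: -0.001
grasp_force: 1.0
```

arm_command --steps '[0,0,0.002,0,0,0,255,0,0,0.002,0,0,0,255,0,0,0.001,0,0,0,255,0,0,0.001,0,0,0,255,0,0,0,0,0,0,255,0,0,0,0,0,0,255,0,0,0,0,0,0,255,0,0,0,0,0,0,255,0,0,0,0,0,0,255,0,0,0,0,0,0,255]'

```text
clock: 5.15
tcp_pos: [0.5682, 0.0802, 0.0549]
tool_rot: [180.0, -0.1, 13.6]
force: [-4.1, -0.2, 12.6]
gripper_width: -0.001
grasp_force: 6.4
```

Reset has bottomed (12.6 N at z 0.055). Lifting and moving over to the rocker.

arm_command --steps '[0,0,-0.02,0,0,0,255,0,0,-0.025,0,0,0,255,0,0,0,0,0,0,255,0.0044,0.0206,0,0,0,0,255,0.0044,0.0206,0,0,0,0,255,0.0044,0.0206,0,0,0,0,255,0.0044,0.0206,0,0,0,0,255,0,0,0.01,0,0,0,255,0,0,0,0,0,0,255,0,0,0,0,0,0,255]'

```text
clock: 6.4
tcp_pos: [0.6041, 0.0046, 0.0881]
tool_rot: [-180.0, 0.0, 13.7]
force: [1.0, 0.7, -0.1]
gripper_width: -0.002
grasp_force: 0.0
```

```bash
python3 - <<'E'
from h import *
to(.605,.0042,.059)
E
```

```text
6.4 [0.6041 0.0046 0.0881] [-1.7998e+02  4.0000e-02  1.3650e+01] [ 1.04  0.68 -0.14] -0.0024063703774937755 shift [0.0008 0.0006 0.0291]
```

arm_command --steps '[0,0,0.008,0,0,0,255,0,0,0.006,0,0,0,255,0,0,0.004,0,0,0,255,0,0,0.003,0,0,0,255,0,0,0.003,0,0,0,255,0,0,0.003,0,0,0,255,0,0,0.002,0,0,0,255,0,0,0.001,0,0,0,255,0,0,0,0,0,0,255,0,0,0,0,0,0,255]'

```text
clock: 7.65
tcp_pos: [0.6047, 0.0041, 0.059]
tool_rot: [180.0, -0.1, 13.6]
force: [0.3, 0.5, 6.3]
gripper_width: -0.003
grasp_force: 3.1
```

arm_command --steps '[0,0,0.001,0,0,0,255,0,0,0,0,0,0,255,0,0,0,0,0,0,255,0,0,-0.02,0,0,0,255,0,0,-0.03,0,0,0,255,-0.0206,0,0,0,0,0,255,-0.0206,0,0,0,0,0,255,-0.0206,0,0,0,0,0,255,-0.0206,0,0,0,0,0,255,-0.0206,0,0,0,0,0,255]'

```text
clock: 8.9
tcp_pos: [0.5027, -0.0204, 0.1066]
tool_rot: [-180.0, 0.1, 13.6]
force: [-0.4, 0.2, 1.0]
gripper_width: 0.002
grasp_force: 0.0
```

```bash
python3 - <<'E'
from h import *
to(.5045,-.0205,.055)
cv2.imwrite('pics/w2.png',cv2.cvtColor(grab_frame('wrist'),cv2.COLOR_RGB2BGR))
E
```

```text
8.9 [ 0.5027 -0.0204  0.1066] [-1.7999e+02  1.2000e-01  1.3600e+01] [-0.39  0.21  1.01] 0.0020522417171820466 shift [0.0018 0.0005 0.0516]
```

View pics/w2.png

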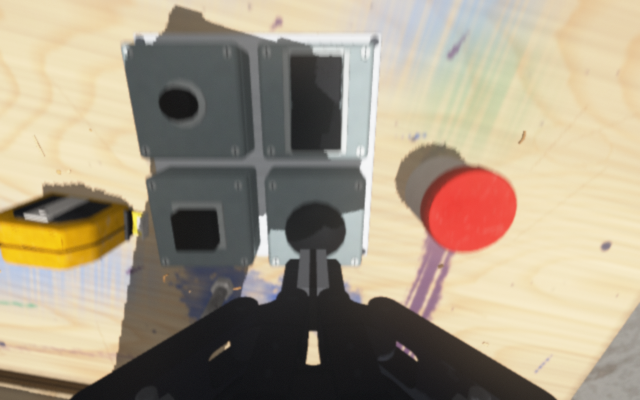

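The wrist view shows the rocker at (318,100) lying inside its frame with the far half level, so it is over. The start button is at (316,228) under the fingers and the loose objects haven't moved. Pressing start.

arm_command --steps '[0.001,0,0.015,0,0,0,255,0,0,0.015,0,0,0,255,0,0,0.01,0,0,0,255,0,0,0.004,0,0,0,255,0,0,0.003,0,0,0,255,0,0,0.002,0,0,0,255,0,0,0.002,0,0,0,255,0,0,0.002,0,0,0,255,0,0,0,0,0,0,255,0,0,0,0,0,0,255]'

```text
clock: 10.2
tcp_pos: [0.5054, -0.0198, 0.055]
tool_rot: [180.0, -0.0, 13.6]
force: [-4.1, 1.5, 6.8]
gripper_width: 0.003
grasp_force: 3.4
```

Bottomed at z 0.055. I'll add 1 mm for margin and hold.

arm_command --steps '[0,0,0.001,0,0,0,255,0,0,0,0,0,0,255,0,0,0,0,0,0,255,0,0,0,0,0,0,255,0,0,0,0,0,0,255,0,0,0,0,0,0,255,0,0,0,0,0,0,255,0,0,0,0,0,0,255,0,0,0,0,0,0,255,0,0,0,0,0,0,255]'

```text
clock: 11.45
tcp_pos: [0.5055, -0.0198, 0.0548]
tool_rot: [180.0, -0.1, 13.6]
force: [-5.9, -0.0, 13.9]
gripper_width: 0.001
grasp_force: 6.7
```

```bash
python3 - <<'E'
from h import *
to(.5045,-.0205,.055)
if get_state()['force'][2]>5: print(job_done())
E
```

```text
11.45 [ 0.5055 -0.0198  0.0548] [ 1.7999e+02 -8.0000e-02  1.3620e+01] [-5.92 -0.   13.89] 0.0012312534185871006 shift [-0.0011  0.0005 -0.0002]
the job is handed in; nothing more can be done
None
```

I pressed and released reset, pushed the rocker fully over, and handed the job in at 11.45 s with the fingers still holding start fully in at about 14 N; the judge's verdict was not shown.

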